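Lamp unit: off stop, third click, start

ROBOT

A 6-joint arm with a two-finger parallel gripper is mounted at the origin on the work surface. World frame = base frame: x ahead of the robot, y to its left, z up, the work surface at z = 0. Lengths are in m, angles in rad, forces in N, time in s.
With the tool pointing down it reaches from about 0.275 to 0.85 m from the base axis. Payload 5.2 kg.
Tool frame: the origin (TCP) lies midway between the tips of the shut fingers; the grasp point (between the pads) lies ctrl.grip_depth behind it (ctrl.grip_depth is the distance from the TCP to the grasp point, in m); z points along the fingers, x is the direction in which the jaws open and shut, and the axes are right-handed (so a half turn about z gives the same grasp; the last joint's range is limited). The gripper opens to 85 mm and grips with 20 to 120 N. Pads are 22 mm wide; open, the fingers measure 114 mm over their backs; the gripper's body (76 mm by 85 mm) begins 54 mm behind the grasp point. The pads swing forward as they close: fully open they stand 13 mm farther back than shut.
Start: joints at [0.909, 0.259, 1.535, -0, 1.348, -0.203], TCP at [0.244, 0.493, 0.231] pointing down, gripper open.
Joint ranges: [-3.14, 3.14], [-0.91, 2.08], [0.19, 2.58], [-1.22, 4.36], [0.22, 2.71], [-3.12, 3.12]. Speed limits (rad/s): [2.57, 2.57, 3.14, 3.14, 3.14, 3.14].

INTERFACE

Orientations are given as a 3x3 rotation matrix whose columns are the frame's x, y, z axes.
In Python, from cell import telemetry, viewer, ticket, ctrl gives the robot as it stands.
- The arm moves only by the shell command python3 -m inch 'ROWS' [OPENING] [FORCE]. ROWS is JSON, a list of rows, each a list of 2 entries, a list of its own where there are three numbers: the shift along the tool's x, y, z in m, then the turn, a rotation vector about the tool's x, y, z in degrees. A call has exactly 5 rows; each row shifts and turns the commanded pose from where the row before left it, along the tool's axes as they then stand; what a row does not reach is not made up. A row lasts 1/12 s, in which the tool goes at most 41.7 mm and 7.16 degrees, less where a joint would pass 70% of its speed; a pose out of reach is approached as far as the arm can. A call with a gripper value outside its range is refused whole. OPENING is the finger opening in m, from 0 to 0.0854, set as the call begins (- or left out, the last holds). The fingers move at their own pace and stop on an object; FORCE is the grip in N (left out, the last holds). Time passes only in rows, so rows that do not move let the fingers close, or fill a call up. It gives the time, the measured TCP pose, the force and the opening at its end, in the units of the state.
- telemetry.sense(): the state, without advancing time (a new reading comes with each control period).
- viewer.camera(name): name is "scene" or "top" or "wrist"; returns a dict with "img" (420x560x3 uint8, red, green, blue), "fx", "fy", "cx", "cy" (pixels), "camera_from_world" (4x4, takes a point from world to camera coordinates); the wrist camera has in their place "mount" (4x4, takes a point from camera to tool coordinates, whose origin is the TCP and whose axes are the tool frame's). Camera axes: x right, y up, looking along -z (the intrinsics and any distortion apply to the point x, -y, -z); pixel columns grow to the right and rows downward; lengths in m; the calibration is good to about 2 mm. A picture is of the moment at which its call begins: read the wrist's pose just before it. There is no depth.
- ticket.finish_job(): hands the job in, once; it reports no verdict.
The state is a dict: "time": time; "joint_positions": joint angles; "qd": joint speeds; "joint_torque": joint torques, N m; "ee_pos": TCP position; "orientation": TCP orientation; "wrist_force": force on the tool from outside, world axes, zero at the start; "moment": the same for the moment, N m; "gripper_width": opening from 0.0 (shut) to 1.0 (fully open).
Only numpy, scipy, OpenCV 4.12 (cv2) and the standard library are available. Lean on these libraries where they do the work, as an engineer would, in place of code of your own. Each camera call takes 0.05 s, during which the arm holds its last target. There are 200 camera calls.

TASK

The microscope's lamp unit was left at an unknown brightness. With a fingertip against the side of its black pointer lever, never pinching it, push the lever anticlockwise (seen from above) all the way back to its off stop, then push it clockwise to the third click from there, and only then press the round button on the unit fully down and let it go. Do not lift the unit or shove it about, and leave everything else as it stands.

Things in the scene. Friction and masses are not known exactly. Their poses are not given: they have to be found in the camera images.
- lamp_unit: the cream lamp unit, 240 (its x) x 190 (its y) x 85 mm high, loose on rubber feet, 3 kg; slips at 14 N or more of sideways push. Origin under its centre, z up, x away from the robot. Its flat top carries the pointer lever, the button and a petri dish; black dots 64 mm from the lever's axis mark its six positions, the largest the off stop
- selector_axis (a point): the lever's vertical turning axis, at the level of the unit's top; axes parallel to the unit's; 35 mm along the unit's x from its centre
- selector_tip (a point): the outer end of the pointer lever, 48 mm from the axis and at half of the lever's height; its x axis points outward along the lever. The lever is a black upright wing 11 mm thick (5 mm at its crest) on a hub 34 mm across; it stands from 2 to 29 mm above the unit's top, its hub to 22 mm
- selector (a joint): lever angle in rad: 0 at the off stop (lever then 75 degrees left, towards +y, of the unit's x axis), growing clockwise seen from above to 2.618 at the far stop. Detents every 0.524 (third click 1.571); pushed past half-way it snaps to the next by itself. A click takes about 0.07 N m, 2 N near the lever's end. Starts anywhere but off
- button_top (a point): centre of the top of the round black push button, 28 mm across, in a round collar 44 mm across and 12 mm high; its top 22 mm over the unit's top; 75 mm towards the robot's side and 45 mm to the left (+y) of the unit's centre
- button (a joint): how far the button is down in m, 0 when up, 0.006 when fully down; a spring needs 4 N for that and brings it up again
- dish: a pale lidded petri dish, 57 mm across, 14 mm high, lying on top of the lamp unit; origin under its centre; leave alone
- dropper: an amber dropper bottle, 36 mm across, 75 mm high, standing beside the lamp unit; origin under its centre; leave alone
- jar: a pale specimen jar, 48 mm across, 60 mm high, standing on the other side of the lamp unit; origin under its centre; leave alone
- slide_box: a wooden slide box 75 x 100 x 34 mm behind the lamp unit; origin under its centre; leave alone
- beaker: a glass beaker, 68 mm across, 85 mm high; origin under its centre; leave alone
- brush: a brush about 170 mm long lying on the table; leave alone
- wash_bottle: a white wash bottle, 64 mm across, 160 mm high; origin under its centre; leave alone

How it is judged:
By the outcome, as a careful person would: the job done as asked, in the order asked, and still so for the second after the job is handed in, with the robot touching nothing.
It also fails if it takes over 64 s, if anything falls off the work surface, if the arm or the gripper's body presses on something with over 40 N, if the wrist force passes 120 N, or if a joint passes its speed limit or range.

## Working session

There is one attempt and no reset: what is moved stays moved. The work goes in short steps, Python scripts to look and compute and a shell command to move; the robot and the scene stay as the last step left them, time stands still between calls to the robot, and variables do not carry over. Pictures are saved under pics/ and viewed, about 8 in all and at most 12, crops included, and the job is handed in when it is done.

```bash
ls; mkdir -p pics; python3 - <<'E'
from cell import telemetry, viewer, ctrl
import cv2, numpy as np
print(telemetry.sense()); print(ctrl.grip_depth)
for n in ("top","scene"):
    c=viewer.camera(n); cv2.imwrite(f"pics/{n}0.png",c["img"][:,:,::-1])
    print(n,{k:(np.round(v,4).tolist() if hasattr(v,'shape') else v) for k,v in c.items() if k!="img"})
E
```

```text
pics
{'time': 0.0, 'joint_positions': array([ 9.09225548e-01,  2.59367604e-01,  1.53610241e+00,  9.45300011e-06,
        1.34803071e+00, -2.02784329e-01]), 'qd': array([-0.00011966,  0.00219467, -0.00144464, -0.00012366, -0.00013016,
        0.00057322]), 'joint_torque': array([-9.95261835e-04, -4.46034801e+01, -2.90569657e+01, -2.17484453e-04,
        1.17026709e-02,  1.80337281e-05]), 'ee_pos': array([0.24319874, 0.49270037, 0.23045372]), 'orientation': array([[ 4.42861155e-01,  8.96589430e-01, -1.17951035e-03],
       [ 8.96588262e-01, -4.42862551e-01, -1.49985676e-03],
       [-1.86711668e-03, -3.93306840e-04, -9.99998180e-01]]), 'wrist_force': array([-0.71577701, -0.34172932, -0.37364353]), 'moment': array([-0.00937418, -0.07296986, -0.01066986]), 'gripper_width': 0.9998562686960197}
0.0187
top {'fx': 379.8931336637669, 'fy': 379.8931336637669, 'cx': 284.4357394620205, 'cy': 212.9119078550007, 'camera_from_world': [[0.0821, -0.9966, 0.0048, 0.0829], [0.9756, 0.0813, 0.2038, -0.6098], [-0.2035, -0.012, 0.979, -0.7661], [0.0, 0.0, 0.0, 1.0]]}
scene {'fx': 414.1045353778487, 'fy': 414.1045353778487, 'cx': 283.18851690692344, 'cy': 200.64746158311573, 'camera_from_world': [[0.1222, 0.9924, 0.0137, -0.187], [-0.7989, 0.0901, 0.5946, 0.3832], [0.5889, -0.0836, 0.8039, -1.2094], [0.0, 0.0, 0.0, 1.0]]}
```

View pics/top0.png

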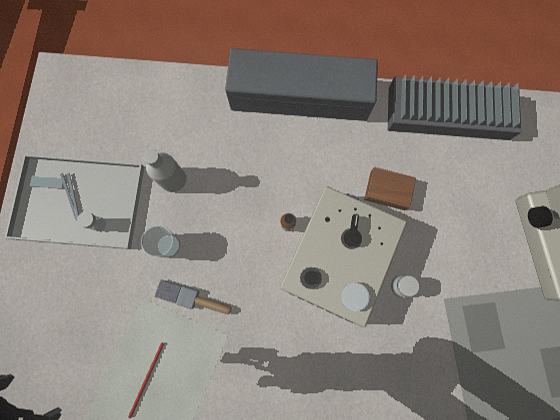

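View pics/scene0.png

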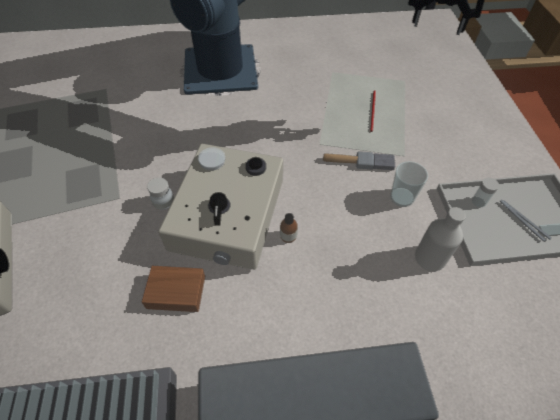

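Top view: unit with its big off dot near (327,219), lever hub (351,238) with the lever end near (355,214), button (312,277), dish (356,297), dropper (288,221), jar (405,286). I'll enlarge it to fit the pose.

```bash
python3 - <<'E'
import cv2
i=cv2.imread("pics/top0.png")[180:330,270:430]
cv2.imwrite("pics/top0c.png",cv2.resize(i,None,fx=4,fy=4,interpolation=cv2.INTER_CUBIC))
E
```

```text
(no output)
```

View pics/top0c.png

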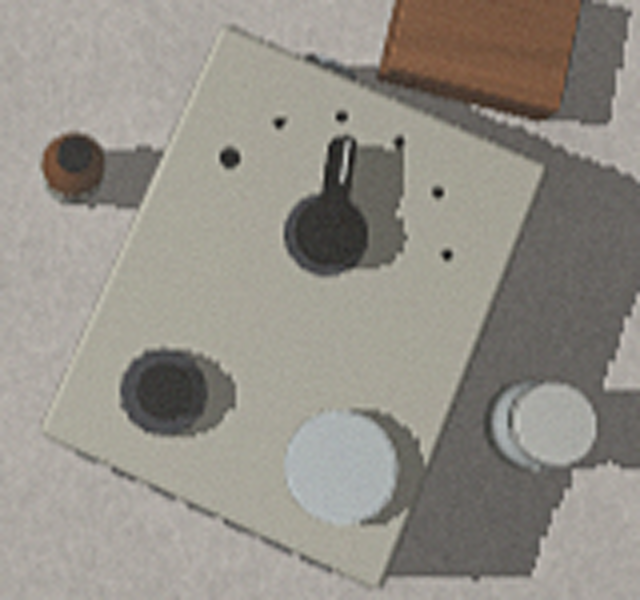

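The crop shows the dots at (230,158) big, (280,123), (341,117), (399,143), (438,192) and (447,255). The top corners are (228,27), (544,165), (381,587) and (45,432), the lever crest end is (343,138), and the button is (172,391).

```bash
cat > h.py <<'E'
import numpy as np, cv2
from cell import telemetry, viewer
from scipy.optimize import least_squares
def ray_z(c,px,z):
    """world point at height z under pixel(s), fixed camera"""
    M=c["camera_from_world"];R=M[:3,:3];o=-R.T@M[:3,3]
    px=np.atleast_2d(px);d=np.c_[(px[:,0]-c["cx"])/c["fx"],-(px[:,1]-c["cy"])/c["fy"],-np.ones(len(px))]@R
    return o+d*((z-o[2])/d[:,2])[:,None]
def U(u,p): # unit frame -> world xy; u=(x,y,th)
    c,s=np.cos(u[2]),np.sin(u[2]);return np.array(u[:2])+np.atleast_2d(p)@np.array([[c,s],[-s,c]])
E
python3 - <<'E'
from h import *
c=viewer.camera("top")
cr=lambda a:np.array(a,float)/4+[270,180]-.375
dots=cr([(230,158),(280,123),(341,117),(399,143),(438,192),(447,255)])
cor=cr([(228,27),(544,165),(381,587),(45,432)])
W=np.r_[ray_z(c,dots,.085),ray_z(c,cor,.085)][:,:2]
a=np.radians([75,45,15,-15,-45,-75])
B=np.r_[np.c_[.035+.064*np.cos(a),.064*np.sin(a)],[[.12,.095],[.12,-.095],[-.12,-.095],[-.12,.095]]]
f=least_squares(lambda u:(U(u,B)-W).ravel(),[.6,-.2,0]);u=f.x
print(u,np.degrees(u[2]),np.round(1e3*f.fun.reshape(-1,2),1).tolist())
ax=U(u,[.035,0])[0];t=ray_z(c,cr([(343,138)]),.114)[0,:2]
d=t-ax;print("axis",ax,"lever len",np.hypot(*d),"sel",np.radians(75)-(np.arctan2(d[1],d[0])-u[2]))
print("button",U(u,[-.075,.045]),ray_z(c,cr([(172,391)]),.107))
print("dropper",ray_z(c,cr([(75,153)]),.075),"jar",ray_z(c,cr([(555,424)]),.06),"dish",ray_z(c,cr([(341,466)]),.099))
E
```

```text
[ 0.52053987  0.0008954  -0.34311217] -19.658879048145728 [[-0.4, 0.1], [-0.1, 0.3], [-0.1, -0.2], [0.3, -0.1], [-0.3, -0.0], [0.1, -0.3], [3.6, 3.0], [1.2, -4.8], [-3.1, -1.7], [-1.1, 3.5]]
axis [ 0.5534998  -0.01087928] lever len 0.04621306941053826 sel 0.9971482836098005
button [[0.46505033 0.06850391]] [[0.46555047 0.06571073 0.107     ]]
dropper [[0.5881548 0.1235372 0.075    ]] jar [[ 0.46708052 -0.14015519  0.06      ]] dish [[ 0.43601772 -0.02136467  0.099     ]]
```

```bash
cat >> h.py <<'E'
u=np.array([.52054,.00090,-.34311]); ax=U(u,[.035,0])[0]; btn=U(u,[-.075,.045])[0]
def go(xy,z,phi):
    """shift in tool axes (mm) and turn about tool z (deg) to TCP xy,z with tool y at world angle phi (deg)"""
    s=telemetry.sense();R=s["orientation"];d=R.T@(np.r_[xy,z]-s["ee_pos"])
    y=np.degrees(np.arctan2(R[1,1],R[0,1]))
    print("t %.2f"%s["time"],"tcp",np.round(s["ee_pos"],4),"yang %.1f"%y,"F",np.round(s["wrist_force"],1),"w %.3f"%s["gripper_width"],"q6 %.2f"%s["joint_positions"][5])
    print("shift mm",np.round(1e3*d,1),"turn",round((y-phi+180)%360-180,1))
def lev(r,o,sel): # TCP xy and phi for lever-aligned finger: radius r, offset o (+ anticlockwise) from lever centreline at sel deg
    p=np.degrees(u[2])+75-sel;a=np.radians(p);return ax+[r*np.cos(a)-o*np.sin(a),r*np.sin(a)+o*np.cos(a)],p
E
python3 - <<'E'
from h import *
p,phi=lev(.038,-.034,60);go(p,.20,phi);print(p,phi)
E
```

```text
t 0.15 tcp [0.2433 0.4928 0.2307] yang -26.3 F [ 0.1 -0.3 -0.3] w 0.996 q6 -0.20
shift mm [-331.8  549.    31. ] turn -21.6
[ 0.58861289 -0.04784868] -4.658754908733677
```

```bash
R='[[-0.0166,0.0275,0],[0,0,0]]'
python3 -m inch '[[[-0.0166,0.0275,0],[0,0,0]],[[-0.0166,0.0275,0],[0,0,0]],[[-0.0166,0.0275,0],[0,0,0]],[[-0.0166,0.0275,0],[0,0,0]],[[-0.0166,0.0275,0],[0,0,0]]]' 0 20
python3 -m inch '[[[-0.0166,0.0275,0],[0,0,0]],[[-0.0166,0.0275,0],[0,0,0]],[[-0.0166,0.0275,0],[0,0,0]],[[-0.0166,0.0275,0],[0,0,0]],[[-0.0166,0.0275,0],[0,0,0]]]'
python3 -m inch '[[[-0.0166,0.0275,0],[0,0,0]],[[-0.0166,0.0275,0],[0,0,0]],[[-0.0166,0.0275,0],[0,0,0]],[[-0.0166,0.0275,0],[0,0,0]],[[-0.0166,0.0275,0],[0,0,0]]]'
python3 -m inch '[[[-0.0166,0.0275,0],[0,0,0]],[[-0.0166,0.0275,0],[0,0,0]],[[-0.0166,0.0275,0],[0,0,0]],[[-0.0166,0.0275,0],[0,0,0]],[[-0.0166,0.0275,0],[0,0,0]]]'
python3 -m inch '[[[0,0,0],[0,0,-5.4]],[[0,0,0],[0,0,-5.4]],[[0,0,0],[0,0,-5.4]],[[0,0,0],[0,0,-5.4]],[[0,0,0],[0,0,0]]]'
python3 - <<'E'
from h import *
p,phi=lev(.038,-.034,60);go(p,.15,phi)
c=viewer.camera("wrist"); cv2.imwrite("pics/w1.png",c["img"][:,:,::-1]);print({k:np.round(v,4).tolist() for k,v in c.items() if k!="img"})
E
```

```text
time: 0.57
ee_pos: [0.3303, 0.3565, 0.231]
orientation: [[0.442, 0.897, -0.0], [0.897, -0.442, -0.0], [-0.0, -0.0, -1.0]]
wrist_force: [-0.1, 0.7, 0.0]
gripper_width: 0.304
time: 0.98
ee_pos: [0.417, 0.221, 0.2312]
orientation: [[0.443, 0.897, -0.0], [0.897, -0.443, -0.0], [-0.0, -0.0, -1.0]]
wrist_force: [0.4, 0.3, 0.3]
gripper_width: -0.004
time: 1.4
ee_pos: [0.5035, 0.0857, 0.2311]
orientation: [[0.443, 0.897, -0.0], [0.897, -0.443, 0.0], [-0.0, -0.0, -1.0]]
wrist_force: [1.1, 0.2, -0.3]
gripper_width: -0.0
time: 1.82
ee_pos: [0.5901, -0.0496, 0.2309]
orientation: [[0.443, 0.896, -0.001], [0.896, -0.443, 0.0], [-0.0, -0.001, -1.0]]
wrist_force: [1.0, -0.9, 0.2]
gripper_width: 0.001
time: 2.23
ee_pos: [0.5895, -0.0482, 0.2308]
orientation: [[0.079, 0.997, -0.001], [0.997, -0.079, 0.0], [0.0, -0.001, -1.0]]
wrist_force: [-0.4, -0.2, -0.6]
gripper_width: 0.003
t 2.23 tcp [ 0.5895 -0.0482  0.2308] yang -4.5 F [-0.4 -0.2 -0.6] w 0.003 q6 -1.76
shift mm [ 0.3 -0.8 80.8] turn 0.1
{'fx': 347.9198, 'fy': 347.9198, 'cx': 271.2243, 'cy': 204.1468, 'mount': [[1.0, 0.0007, 0.0009, 0.0007], [0.0009, -0.9553, -0.2955, -0.0754], [0.0006, 0.2956, -0.9553, -0.1428], [0.0, 0.0, 0.0, 1.0]]}
```

View pics/w1.png

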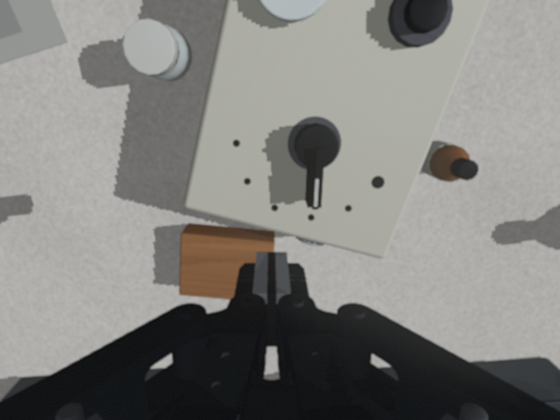

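Wrist view: lever hub top near (317,138), lever crest end (317,206), big dot (377,182), shut fingertips near (271,270) with a 14–17 mm wide grey tip. I'll cross-check the fitted pose against these.

```bash
cat >> h.py <<'E'
def wproj(s,c,P):
    M=c["mount"];P=np.atleast_2d(P);t=(P-s["ee_pos"])@s["orientation"];q=(t-M[:3,3])@M[:3,:3]
    return np.c_[c["cx"]+c["fx"]*q[:,0]/-q[:,2],c["cy"]-c["fy"]*q[:,1]/-q[:,2]].round(1)
E
python3 - <<'E'
from h import *
s=telemetry.sense();c=viewer.camera("wrist")
a=np.radians([75,45,15,-15,-45,-75]);d=U(u,np.c_[.035+.064*np.cos(a),.064*np.sin(a)])
print(wproj(s,c,np.c_[d,np.full(6,.085)]).tolist())
print("hub top",wproj(s,c,np.r_[ax,.107]),"btn",wproj(s,c,np.r_[btn,.107]),"tip",wproj(s,c,np.r_[lev(.048,0,60)[0],.114]))
E
```

```text
[[376.0, 180.6], [346.8, 207.0], [309.8, 216.4], [273.3, 207.2], [245.7, 181.0], [234.4, 143.2]]
hub top [[315.3 146.6]] btn [[425.3   7.2]] tip [[314.2 209.3]]
```

```bash
python3 -m inch '[[[0,0,0.026],[0,0,0]],[[0,0,0.026],[0,0,0]],[[0,0,0.026],[0,0,0]],[[0,0,0.026],[0,0,0]],[[0,0,0.026],[0,0,0]]]'
python3 - <<'E'
from h import *
p,phi=lev(.038,-.020,60);go(p,.098,phi)
E
```

```text
time: 2.75
ee_pos: [0.5896, -0.0479, 0.1003]
orientation: [[0.084, 0.996, 0.0], [0.996, -0.084, -0.0], [-0.0, 0.0, -1.0]]
wrist_force: [-0.3, 0.5, 0.5]
gripper_width: 0.001
t 2.75 tcp [ 0.5896 -0.0479  0.1003] yang -4.8 F [-0.3  0.5  0.5] w 0.001 q6 -1.76
shift mm [14.  -1.   2.3] turn -0.2
```

```bash
python3 -m inch '[[[0.004,-0.001,0.0035],[0,0,0]],[[0.004,0,0],[0,0,0]],[[0.004,0,0],[0,0,0]],[[0.001,0,0],[0,0,0]],[[0,0,0],[0,0,0]]]'
python3 -m inch '[[[0.001,0,0],[0,0,0]],[[0.001,0,0],[0,0,0]],[[0.001,0,0],[0,0,0]],[[0,0,0],[0,0,0]],[[0,0,0],[0,0,0]]]'
python3 - <<'E'
from h import *
p,phi=lev(.038,-.014,60);go(p,.097,phi)
c=viewer.camera("wrist"); cv2.imwrite("pics/w2.png",c["img"][:,:,::-1])
E
```

```text
time: 3.17
ee_pos: [0.5911, -0.0347, 0.0999]
orientation: [[0.081, 0.997, 0.004], [0.997, -0.081, -0.001], [-0.001, 0.004, -1.0]]
wrist_force: [1.2, -0.7, 0.8]
gripper_width: -0.003
time: 3.58
ee_pos: [0.59, -0.0321, 0.098]
orientation: [[0.082, 0.997, 0.0], [0.997, -0.082, -0.0], [-0.0, 0.0, -1.0]]
wrist_force: [-0.7, -0.7, 0.0]
gripper_width: 0.003
t 3.58 tcp [ 0.59   -0.0321  0.098 ] yang -4.7 F [-0.7 -0.7  0. ] w 0.003 q6 -1.73
shift mm [ 4.2 -0.1  1. ] turn -0.0
```

View pics/w2.png

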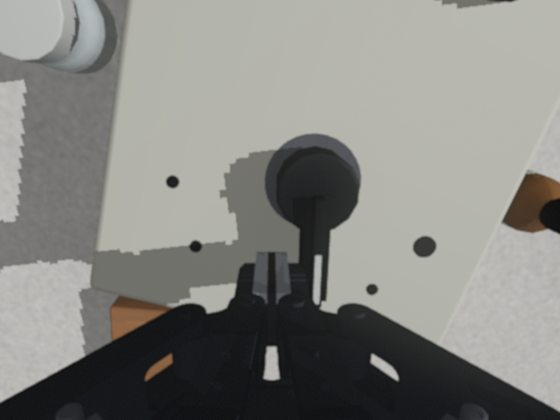

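Wrist view: fingertip edge at about (289,270), lever's near side at about (302,270), so about 6 mm of gap; lever still on its second dot. Closing the gap, then orbiting anticlockwise.

```bash
python3 -m inch '[[[0.002,0,0],[0,0,0]],[[0.002,0,0],[0,0,0]],[[0.001,0,0],[0,0,0]],[[0,0,0],[0,0,0]],[[0,0,0],[0,0,0]]]'
python3 -m inch '[[[0.00404,0.00115,0],[0,0,-6]],[[0.00404,0.00115,0],[0,0,-6]],[[0.00404,0.00115,0],[0,0,-6]],[[0,0,0],[0,0,0]],[[0,0,0],[0,0,0]]]'
python3 - <<'E'
from h import *
p,phi=lev(.038,-.013,42);go(p,.097,phi)
c=viewer.camera("wrist"); cv2.imwrite("pics/w3.png",c["img"][:,:,::-1])
c=viewer.camera("scene"); cv2.imwrite("pics/s3.png",cv2.resize(c["img"][120:280,140:320,::-1],None,fx=3,fy=3,interpolation=cv2.INTER_CUBIC))
E
```

```text
time: 4.05
ee_pos: [0.5906, -0.0272, 0.0979]
orientation: [[0.082, 0.997, 0.0], [0.997, -0.082, -0.0], [-0.0, 0.001, -1.0]]
wrist_force: [1.6, -2.3, -0.1]
gripper_width: 0.001
time: 4.47
ee_pos: [0.5932, -0.0145, 0.0976]
orientation: [[-0.228, 0.974, -0.001], [0.974, 0.228, 0.001], [0.001, -0.001, -1.0]]
wrist_force: [-0.0, -0.1, -0.5]
gripper_width: -0.002
t 4.47 tcp [ 0.5932 -0.0145  0.0976] yang 13.2 F [-0.  -0.1 -0.5] w -0.002 q6 -2.01
shift mm [-0.3  0.2  0.6] turn -0.2
```

View pics/w3.png

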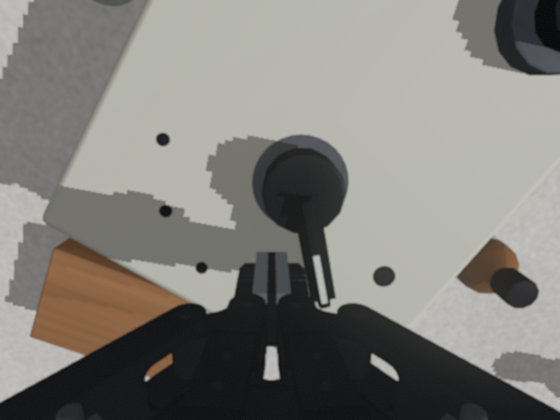

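Wrist view: the lever (crest end about (322,300)) has snapped ahead of the finger to the next dot, and the big off dot is at (384,275). One more 30° to go.

```bash
python3 -m inch '[[[0.00404,0.00115,0],[0,0,-6]],[[0.00404,0.00115,0],[0,0,-6]],[[0.00404,0.00115,0],[0,0,-6]],[[0.00404,0.00115,0],[0,0,-6]],[[0.00404,0.00115,0],[0,0,-6]]]'
python3 -m inch '[[[0.0027,0.0008,0],[0,0,-4]],[[0.00135,0.0004,0],[0,0,-2]],[[0.00135,0.0004,0],[0,0,-2]],[[0.00135,0.0004,0],[0,0,-2]],[[0,0,0],[0,0,0]]]'
python3 - <<'E'
from h import *
p,phi=lev(.038,-.013,0);go(p,.097,phi)
c=viewer.camera("wrist"); cv2.imwrite("pics/w4.png",c["img"][:,:,::-1])
E
```

```text
time: 4.98
ee_pos: [0.5902, 0.0054, 0.0978]
orientation: [[-0.688, 0.726, 0.0], [0.726, 0.688, -0.0], [-0.0, 0.0, -1.0]]
wrist_force: [0.2, -0.1, -0.6]
gripper_width: -0.003
time: 5.4
ee_pos: [0.589, 0.0099, 0.0987]
orientation: [[-0.802, 0.598, 0.005], [0.598, 0.802, -0.003], [-0.006, 0.001, -1.0]]
wrist_force: [3.9, -5.1, -1.4]
gripper_width: -0.003
t 5.40 tcp [0.589  0.0099 0.0987] yang 53.3 F [ 3.9 -5.1 -1.4] w -0.003 q6 -2.67
shift mm [4.4 0.6 1.6] turn -2.1
```

View pics/w4.png

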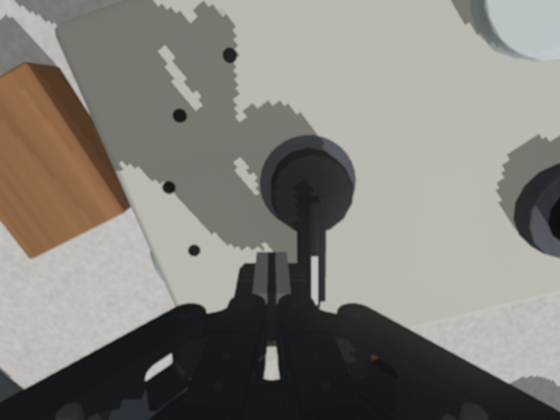

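Force is 6.4 N sideways (under the 14 N slip limit, well over a click) and the lever doesn't yield: it is at the off stop. Wrist view: lever runs straight down from hub (308,185) to (318,300), with the off dot hidden under the fingers. Backing off and crossing over the top to the other side.

```bash
python3 -m inch '[[[-0.004,0,0],[0,0,0]],[[-0.004,0,0],[0,0,0]],[[-0.004,0,-0.005],[0,0,0]],[[0,0,-0.025],[0,0,0]],[[0,0,-0.025],[0,0,0]]]'
python3 -m inch '[[[0,0,-0.015],[0,0,0]],[[0.02,0,0],[0,0,0]],[[0.02,0,0],[0,0,0]],[[0.02,0,0],[0,0,0]],[[0,0,0],[0,0,0]]]'
python3 - <<'E'
from h import *
p,phi=lev(.038,.036,0);go(p,.097,phi)
s=telemetry.sense();c=viewer.camera("wrist"); cv2.imwrite("pics/w5.png",c["img"][:,:,::-1])
a=np.radians([75,45,15,-15,-45,-75]);d=U(u,np.c_[.035+.064*np.cos(a),.064*np.sin(a)])
print(wproj(s,c,np.c_[d,np.full(6,.085)]).tolist(),"hub",wproj(s,c,np.r_[ax,.107]))
for k in (0,30): print(k,"tip",wproj(s,c,np.r_[lev(.048,0,k)[0],.114]))
E
```

```text
time: 5.87
ee_pos: [0.595, 0.0044, 0.152]
orientation: [[-0.801, 0.598, -0.005], [0.598, 0.801, 0.001], [0.004, -0.002, -1.0]]
wrist_force: [0.6, -0.2, -0.6]
gripper_width: -0.001
time: 6.28
ee_pos: [0.545, 0.0424, 0.1679]
orientation: [[-0.802, 0.597, -0.003], [0.597, 0.802, 0.001], [0.003, -0.001, -1.0]]
wrist_force: [-0.3, 0.1, -0.5]
gripper_width: 0.001
t 6.28 tcp [0.545  0.0424 0.1679] yang 53.4 F [-0.3  0.1 -0.5] w 0.001 q6 -2.63
shift mm [-1.6 -0.8 70.9] turn -2.0
[[219.0, 247.0], [172.3, 237.3], [133.8, 206.5], [113.3, 160.2], [118.3, 109.0], [150.5, 67.5]] hub [[205.1 162.8]]
0 tip [[210.3 242.5]]
30 tip [[169.9 234.1]]
```

View pics/w5.png

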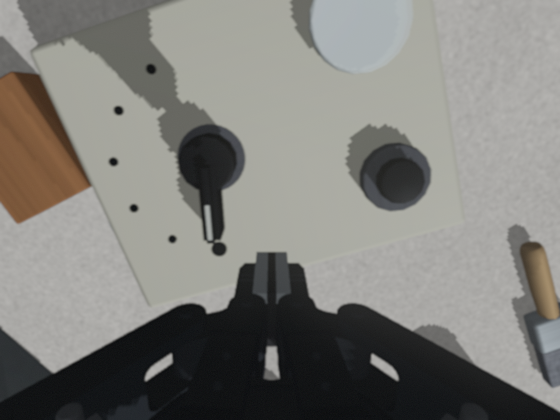

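Wrist view: lever end (212,240) points at the large off dot (219,248), all dots within 2 px of prediction, so the lever is at off and the unit has not moved. Descending on the anticlockwise side.

```bash
python3 -m inch '[[[-0.0015,-0.001,0.02],[0,0,-2]],[[0,0,0.02],[0,0,0]],[[0,0,0.02],[0,0,0]],[[0,0,0.01],[0,0,0]],[[0,0,0],[0,0,0]]]'
python3 -m inch '[[[-0.005,0,0],[0,0,0]],[[-0.005,0,0],[0,0,0]],[[-0.004,0,0],[0,0,0]],[[-0.002,0,0],[0,0,0]],[[0,0,0],[0,0,0]]]'
python3 - <<'E'
from h import *
p,phi=lev(.038,.017,0);go(p,.097,phi)
E
```

```text
time: 6.75
ee_pos: [0.5475, 0.0383, 0.0954]
orientation: [[-0.822, 0.57, -0.005], [0.57, 0.822, 0.001], [0.004, -0.002, -1.0]]
wrist_force: [-0.3, -0.4, 0.6]
gripper_width: 0.002
time: 7.17
ee_pos: [0.563, 0.0293, 0.0987]
orientation: [[-0.822, 0.569, 0.002], [0.569, 0.822, 0.0], [-0.001, 0.001, -1.0]]
wrist_force: [0.6, 2.3, 0.7]
gripper_width: 0.0
t 7.17 tcp [0.563  0.0293 0.0987] yang 55.3 F [0.6 2.3 0.7] w 0.000 q6 -2.68
shift mm [ 1.9 -0.5  1.7] turn -0.1
```

```bash
python3 -m inch '[[[-0.0041,0.00137,0],[0,0,6]],[[-0.0041,0.00137,0],[0,0,6]],[[-0.0041,0.00137,0],[0,0,6]],[[-0.0041,0.00137,0],[0,0,6]],[[-0.0041,0.00137,0],[0,0,6]]]'
python3 -m inch '[[[-0.0041,0.00137,0],[0,0,6]],[[-0.0041,0.00137,0],[0,0,6]],[[-0.0041,0.00137,0],[0,0,6]],[[-0.0041,0.00137,0],[0,0,6]],[[0,0,0],[0,0,0]]]'
python3 - <<'E'
from h import *
p,phi=lev(.038,.015,54);go(p,.097,phi)
s=telemetry.sense();c=viewer.camera("wrist"); cv2.imwrite("pics/w6.png",c["img"][:,:,::-1])
print("hub",wproj(s,c,np.r_[ax,.107]))
for k in (30,60,90): print(k,"tip",wproj(s,c,np.r_[lev(.048,0,k)[0],.114]))
E
```

```text
time: 7.58
ee_pos: [0.581, 0.0195, 0.0983]
orientation: [[-0.423, 0.906, 0.001], [0.906, 0.423, 0.0], [-0.0, 0.001, -1.0]]
wrist_force: [-0.9, 1.6, 0.5]
gripper_width: -0.001
time: 8.0
ee_pos: [0.591, 0.0046, 0.0982]
orientation: [[-0.019, 1.0, 0.001], [1.0, 0.019, -0.001], [-0.001, 0.001, -1.0]]
wrist_force: [0.2, -0.0, 0.7]
gripper_width: -0.002
t 8.00 tcp [0.591  0.0046 0.0982] yang 1.1 F [ 0.2 -0.   0.7] w -0.002 q6 -1.77
shift mm [0.4 0.2 1.2] turn -0.3
hub [[232.9 195. ]]
30 tip [[281.9 300.3]]
60 tip [[223.6 308.6]]
90 tip [[166.6 290.2]]
```

View pics/w6.png

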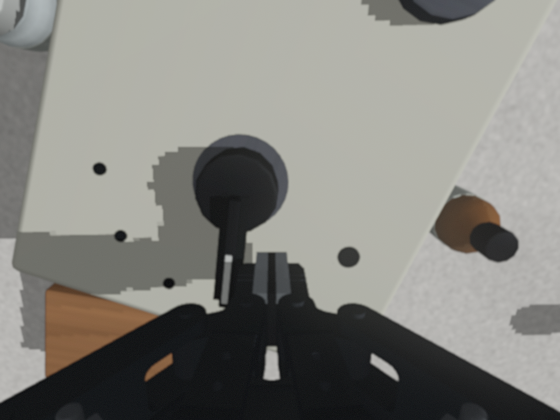

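Wrist view: lever end at about (223,303), which matches the 60° position (second click). Pushing about 24° more.

```bash
python3 -m inch '[[[-0.0041,0.00137,0],[0,0,6]],[[-0.0041,0.00137,0],[0,0,6]],[[-0.0041,0.00137,0],[0,0,6]],[[-0.002,0.0007,0],[0,0,3]],[[-0.002,0.0007,0],[0,0,3]]]'
python3 -m inch '[[[0,0,0],[0,0,0]],[[0,0,0],[0,0,0]],[[0,0,0],[0,0,0]],[[0,0,0],[0,0,0]],[[0,0,0],[0,0,0]]]'
python3 - <<'E'
from h import *
p,phi=lev(.038,.015,78);go(p,.097,phi)
s=telemetry.sense();c=viewer.camera("wrist"); cv2.imwrite("pics/w7.png",c["img"][:,:,::-1])
print("hub",wproj(s,c,np.r_[ax,.107]))
for k in (60,78,90,120): print(k,"tip",wproj(s,c,np.r_[lev(.048,0,k)[0],.114]))
E
```

```text
time: 8.47
ee_pos: [0.5937, -0.0116, 0.0981]
orientation: [[0.385, 0.923, 0.0], [0.923, -0.385, -0.0], [-0.0, 0.001, -1.0]]
wrist_force: [-0.6, -0.0, 0.2]
gripper_width: 0.001
time: 8.88
ee_pos: [0.5936, -0.0114, 0.0979]
orientation: [[0.384, 0.923, 0.0], [0.923, -0.384, -0.0], [-0.0, 0.0, -1.0]]
wrist_force: [0.9, 0.1, 0.5]
gripper_width: 0.002
t 8.88 tcp [ 0.5936 -0.0114  0.0979] yang -22.6 F [0.9 0.1 0.5] w 0.002 q6 -1.38
shift mm [-0.   0.8  0.9] turn 0.1
hub [[232.4 197.1]]
60 tip [[269.6 306.4]]
78 tip [[234.4 311.3]]
90 tip [[210.5 309.1]]
120 tip [[155.3 285.3]]
```

View pics/w7.png

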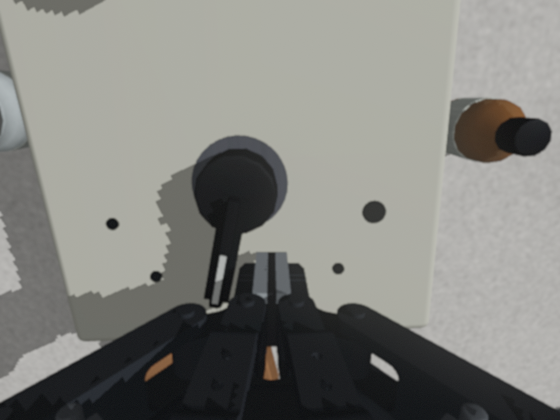

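Wrist view: lever end at about (212,303), matching the 90° (third click) prediction (210,309). Force is near zero. Backing off, rising, and heading over the button.

```bash
python3 -m inch '[[[0.005,0,0],[0,0,0]],[[0.005,0,0],[0,0,0]],[[0,0,-0.02],[0,0,0]],[[0,0,-0.02],[0,0,0]],[[0,0,-0.02],[0,0,0]]]'
python3 - <<'E'
from h import *
p,phi=lev(.038,.015,78);go(btn,.160,phi)
E
```

```text
time: 9.35
ee_pos: [0.5973, -0.0015, 0.1581]
orientation: [[0.385, 0.923, -0.001], [0.923, -0.385, 0.0], [-0.0, -0.001, -1.0]]
wrist_force: [-0.5, 0.4, 0.5]
gripper_width: -0.0
t 9.35 tcp [ 0.5973 -0.0015  0.1581] yang -22.6 F [-0.5  0.4  0.5] w -0.000 q6 -1.36
shift mm [  13.7 -149.1   -1.7] turn 0.0
```

```bash
python3 -m inch '[[[0.003,-0.03,0],[0,0,0]],[[0.003,-0.03,0],[0,0,0]],[[0.003,-0.03,0],[0,0,0]],[[0.003,-0.03,0],[0,0,0]],[[0.001,-0.0285,0],[0,0,0]]]'
python3 -m inch '[[[0,0,0],[0,0,0]],[[0,0,0.01],[0,0,0]],[[0,0,0.015],[0,0,0]],[[0,0,0.015],[0,0,0]],[[0,0,0],[0,0,0]]]'
python3 - <<'E'
from h import *
p,phi=lev(.038,.015,78);go(btn,.107,phi)
s=telemetry.sense();c=viewer.camera("wrist"); cv2.imwrite("pics/w8.png",c["img"][:,:,::-1])
print("hub",wproj(s,c,np.r_[ax,.107]),"btn",wproj(s,c,np.r_[btn,.107]))
for k in (60,90): print(k,"tip",wproj(s,c,np.r_[lev(.048,0,k)[0],.114]))
E
```

```text
time: 9.77
ee_pos: [0.4642, 0.0682, 0.1578]
orientation: [[0.385, 0.923, 0.0], [0.923, -0.385, 0.0], [0.0, -0.0, -1.0]]
wrist_force: [0.0, 0.2, 0.6]
gripper_width: 0.001
time: 10.18
ee_pos: [0.4648, 0.0668, 0.115]
orientation: [[0.386, 0.923, -0.004], [0.923, -0.386, 0.0], [-0.001, -0.004, -1.0]]
wrist_force: [-0.0, -0.4, -0.1]
gripper_width: 0.003
t 10.18 tcp [0.4648 0.0668 0.115 ] yang -22.7 F [-0.  -0.4 -0.1] w 0.003 q6 -1.27
shift mm [ 1.6 -0.4  8. ] turn -0.0
hub [[205.1 439.2]] btn [[273.6 261.1]]
60 tip [[232.4 508.9]]
90 tip [[190.7 510.4]]
```

View pics/w8.png

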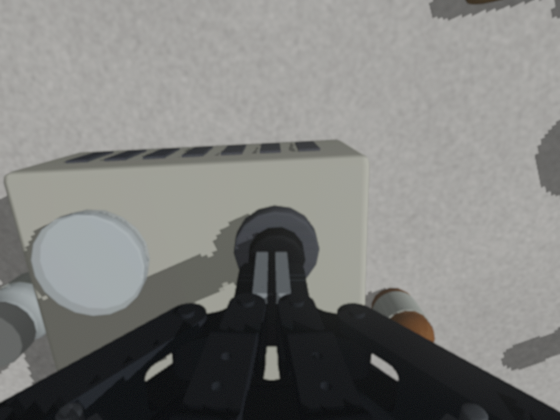

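Wrist view: the button (collar centre about (277,246)) is right under the fingertip (271,270), about 2 mm off centre at most. Pressing.

```bash
python3 -m inch '[[[0.001,0,0.005],[0,0,0]],[[0,0,0.003],[0,0,0]],[[0,0,0.003],[0,0,0]],[[0,0,0.002],[0,0,0]],[[0,0,0],[0,0,0]]]'
python3 -m inch '[[[0,0,0.001],[0,0,0]],[[0,0,0.001],[0,0,0]],[[0,0,0],[0,0,0]],[[0,0,0],[0,0,0]],[[0,0,0],[0,0,0]]]'
```

```text
time: 10.65
ee_pos: [0.4666, 0.0678, 0.105]
orientation: [[0.386, 0.923, 0.001], [0.923, -0.386, -0.0], [0.0, 0.001, -1.0]]
wrist_force: [0.3, 0.1, 2.5]
gripper_width: -0.001
time: 11.07
ee_pos: [0.4665, 0.0678, 0.1032]
orientation: [[0.386, 0.923, 0.002], [0.923, -0.386, -0.0], [0.0, 0.002, -1.0]]
wrist_force: [2.4, -1.0, 3.4]
gripper_width: 0.001
```

```bash
python3 -m inch '[[[0,0,0.001],[0,0,0]],[[0,0,0.001],[0,0,0]],[[0,0,0.001],[0,0,0]],[[0,0,0],[0,0,0]],[[0,0,0],[0,0,0]]]'
python3 -m inch '[[[0,0,0.001],[0,0,0]],[[0,0,0.001],[0,0,0]],[[0,0,0],[0,0,0]],[[0,0,0],[0,0,0]],[[0,0,0],[0,0,0]]]'
```

```text
time: 11.48
ee_pos: [0.4666, 0.0678, 0.1008]
orientation: [[0.386, 0.923, 0.002], [0.923, -0.386, -0.0], [0.0, 0.002, -1.0]]
wrist_force: [0.7, -1.2, 10.9]
gripper_width: -0.002
time: 11.9
ee_pos: [0.4667, 0.0678, 0.1005]
orientation: [[0.385, 0.923, 0.003], [0.923, -0.385, -0.001], [0.001, 0.003, -1.0]]
wrist_force: [-4.6, -0.2, 26.7]
gripper_width: 0.003
```

Bottomed out: z stops at 0.1005 while the force jumps to 27 N. Releasing, then rising and moving aside for a clear view.

```bash
python3 -m inch '[[[0,0,-0.004],[0,0,0]],[[0,0,-0.006],[0,0,0]],[[0,0,-0.02],[0,0,0]],[[0,0,-0.035],[0,0,0]],[[0,0,-0.035],[0,0,0]]]'
python3 -m inch '[[[0.03,-0.01,-0.01],[0,0,0]],[[0.03,-0.01,0],[0,0,0]],[[0.03,-0.01,0],[0,0,0]],[[0.03,-0.01,0],[0,0,0]],[[0.03,-0.01,0],[0,0,0]]]'
python3 -m inch '[[[0.03,-0.01,0],[0,0,0]],[[0.03,-0.01,0],[0,0,0]],[[0.03,-0.01,0],[0,0,0]],[[0.03,-0.01,0],[0,0,0]],[[0.03,-0.01,0],[0,0,0]]]'
python3 - <<'E'
from h import *
c=viewer.camera("top"); cv2.imwrite("pics/top9.png",cv2.resize(c["img"][180:330,270:430,::-1],None,fx=4,fy=4,interpolation=cv2.INTER_CUBIC))
E
```

```text
time: 12.32
ee_pos: [0.4633, 0.0683, 0.197]
orientation: [[0.386, 0.923, -0.007], [0.923, -0.386, 0.001], [-0.002, -0.007, -1.0]]
wrist_force: [0.5, -0.0, -0.4]
gripper_width: 0.003
time: 12.73
ee_pos: [0.4761, 0.2268, 0.207]
orientation: [[0.386, 0.923, -0.003], [0.923, -0.386, -0.001], [-0.002, -0.003, -1.0]]
wrist_force: [-0.2, -0.0, -0.3]
gripper_width: 0.0
time: 13.15
ee_pos: [0.4878, 0.3844, 0.2064]
orientation: [[0.385, 0.923, -0.004], [0.923, -0.385, -0.002], [-0.003, -0.003, -1.0]]
wrist_force: [-0.7, 0.5, 0.1]
gripper_width: 0.003
```

View pics/top9.png

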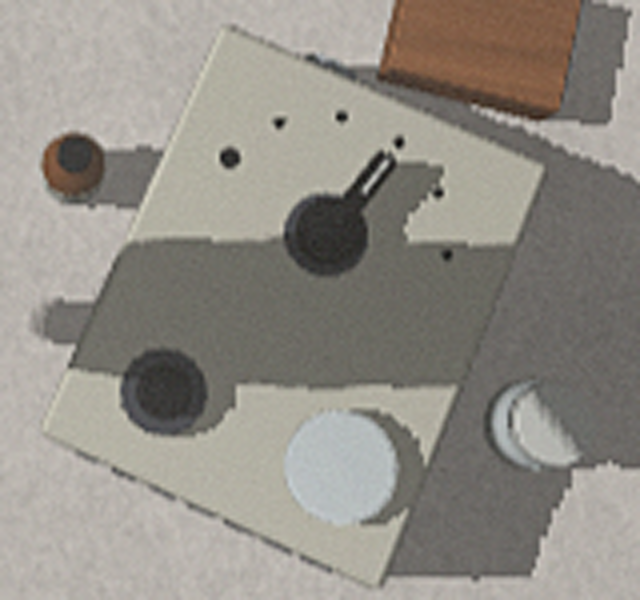

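The lever end (388,158) points at the fourth dot, which is the third click. The dots, unit corners, dish, dropper and jar sit on the same pixels as before, and the button is up. Handing in.

```bash
python3 -c "
from cell import ticket; print(ticket.finish_job())"
```

```text
the job is handed in; nothing more can be done
None
```

The job is done and handed in at about 13 s of the 64 s allowed.

- **Lever to off:** With the gripper shut, I pushed the side of the lever anticlockwise from its starting second click until it stopped against about 6.4 N. A close picture showed it pointing at the large off dot.
- **Lever to third click:** I crossed over to its other side and pushed it clockwise to the third click.
- **Button:** I then pressed it until it bottomed, with the tip at z = 0.1005 m and 27 N against its 4 N spring. Then I let it go.

In the last top view the lever points at the third dot after off. The lamp unit, dish, dropper, jar and slide box are where they were to within a pixel or so, and the arm is clear of everything. The last close-up did not cover the beaker, brush and wash bottle. The arm passed well above them, and no contact force showed.

Two checks disagreed slightly:
- **Contact point:** The lever met the finger about 4 mm sooner than the tip width I measured suggested. The contact was probably a little up the finger rather than at its very end.
- **Button position:** The top picture and my fit of the unit differed by about 3 mm, which made no difference to the press.

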